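# Clear the failed solar panel from the test station

## Task

The small solar panel in the nest of the test station has failed its test. Lift the probe arm by its ball and swing it well back out of the way, then put a fingertip on the panel and, pressing lightly because the cell is brittle, slide it out of the nest's open end and off the ledge, so that it drops down the chute and comes to rest in the reject tray. Leave the probe arm up, and leave the next panel, the clip and the other things on the bench where they are.

Things in the scene. Friction and masses are not known exactly. Their poses are not given: they have to be found in the camera images.
- station: Solar-panel test station, grey housing with aluminium deck, fixed to the bench. Origin: at its feet (screw feet: its height varies by 10 mm). Its x points away from the robot at yaw 0, y along the nest, z up; all station coordinates below are in this frame. Deck top at z 115 mm, from x -51 to 121 and y -40 to 165 mm. The deck ends at y -40 in a ledge over a steel chute.
- nest (a point): Middle of the nest's floor, on the deck: station x 0, y 10, z 115 mm. The nest is three fixed black strips 4 mm high, as high as a panel is thick, so that the panel's edges can be neither gripped nor pushed: side strips with inner faces at station x -34 and +34 mm, end strip with inner face at y +53 mm. Open at the -y end, towards the ledge.
- ledge (a point): Middle of the ledge's edge, at deck height: station x 0, y -40, z 115 mm; axes as the station's. Beyond it (station -y) lies only the chute: a steel channel, 74 mm wide between its cheeks, 40 degrees steep, that begins 17 mm under the ledge and runs down in -y to the tray.
- tray (a point): Middle of the floor of the reject tray at the chute's foot: grey open tray, inside 104 mm along station x and 144 mm along y, rim 44 mm above its floor. Station x 0, y -187, z 6 mm; axes as the station's.
- hinge (a point): Hinge axis of the probe arm (runs along station y) in its bracket behind the nest: station x 88, y 10, z 141 mm. Axes as the station's.
- probe_arm (a joint): Angle of the probe arm in rad: 0 closed (level over the nest, pins on the panel, panel covered), grows as the ball end rises and swings back in station +x; upright at 1.57, end stop at 2.0. A stiff hinge: it stays where it is left and needs about 1.5 N at the ball. It starts between 0 and 0.3.
- probe_ball (a point): Centre of the black ball, 22 mm in diameter, at the free end of the probe arm, 155 mm from the hinge axis; joined to the arm's 14 mm wide flat bar by an 8 mm stem. It can be pinched from above, fingers closing along station y; it turns in the fingers as the arm swings.
- panel_mid (a point): Centre (half-way up) of the failed panel in the nest: dark, flat, 60 mm along station x, 80 mm along station y, 4 mm thick, 25 to 50 g. About 4 mm play at each side; front edge 4 to 12 mm behind the ledge. Its back slides easily on the deck (friction about 0.2), its matt face grips a fingertip (about 0.9). Once its centre is past the ledge it tips over and slides down the chute when let go.
- panel: The same failed panel; origin at the centre of its underside, z out of its face. Rigid on a rigid deck: a fingertip set by the measured height either misses it or presses far too hard, so go by felt force. A steady press of 6 to 12 N carries it along; more than 20 N from the fingers cracks it.
- next_panel_mid (a point): Centre (half-way up) of the next panel, of the same kind, waiting on the deck beyond the nest's end strip (around station x 0, y 112 mm). Not to be moved.
- clip: Crocodile clip, 10 x 52 x 9 mm, lying on the deck behind the nest (around station x 90, y 110 mm). Not to be moved.
- meter: Black multimeter 130 x 70 x 38 mm lying on the bench. Bystander.
- battery_box: Open two-cell battery holder 68 x 36 x 17 mm on the bench. Bystander.
- clear_box: Clear plastic box 150 x 110 x 45 mm on the bench. Bystander.
- screwdriver: Screwdriver on the bench. Bystander.
- fan_motor: Small motor with a two-bladed propeller, 38 x 74 mm, on the bench. Bystander.
- tape_roll: Roll of tape, 96 mm across, 19 mm high, on the bench. Bystander.
Not all that is in view belongs to the job. Leave any pink or yellow look-alike of the panel alone.

How it is judged:
By the outcome, as a careful person would: the job done as asked, in the order asked, and still so for the second after the job is handed in, with the robot touching nothing.
It also fails if it takes over 69 s, if anything falls off the work surface, if the arm or the gripper's body presses on something with over 40 N, if the wrist force passes 120 N, or if a joint passes its speed limit or range.

## Robot

A 7-joint arm with a two-finger parallel gripper is mounted at the origin on the work surface. World frame = base frame: x ahead of the robot, y to its left, z up, the work surface at z = 0. Lengths are in m, angles in rad, forces in N, time in s.
With the tool pointing down it reaches from about 0.4 to 0.9 m from the base axis. Payload 5.5 kg.
Tool frame: the origin (TCP) lies at the very end of the fingers, on their centre line; the grasp point (between the pads) lies 19 mm behind it (env.hold_point_z is the distance from the TCP to the grasp point, in m); z points along the fingers, y is the line along which they close (so a half turn about z gives the same grasp; the last joint's range is limited). The gripper opens to 92 mm and grips with 3 to 60 N. Pads are 19 mm wide; open, the fingers measure 130 mm over their backs; the gripper's body (75 mm by 190 mm) begins 47 mm behind the grasp point.
Start: joints at [1.467, 0.501, -0.427, 1.55, 0.221, 1.138, -0.21], TCP at [0.233, -0.607, 0.227] pointing down, gripper open.
Joint ranges: [-2.88, 2.88], [-0.31, 2.03], [-1.54, 1.56], [0.2, 2.42], [-1.41, 4.55], [0.19, 2.02], [-2.57, 2.57]. Speed limits (rad/s): [2.57, 2.57, 3.14, 3.14, 3.14, 3.14, 3.14].

## Interface

Orientations are given as [roll, pitch, yaw] about the fixed x, y, z axes, in that order (R = Rz(yaw) Ry(pitch) Rx(roll)).
In Python, from plant import env, cams, job gives the robot as it stands. The module is installed in compiled form; this text tells all that it offers.
- The arm moves only by the tool play_rows, never from a script. Its argument "moves" is a list that holds one entry, the list of rows, each a list of 5 numbers: the finger opening in m, from 0 to 0.0918, then the shift along the tool's x, y, z in m, then the turn about the tool's z in rad. A call has 1 to 10 rows; each row is the pose to reach, as a shift and turn from the pose commanded when the call began, along the tool's axes at that moment; what a row does not reach only later rows make up. A row lasts 1/12 s, in which the tool goes at most 41.7 mm and 7.16 degrees, less where a joint would pass 70% of its speed; a pose out of reach is approached as far as the arm can. A call with a gripper value outside its range is refused whole. The fingers move at their own pace and stop on an object; "grip_force" is the grip in N (left out, the last holds). Time passes only in rows, so rows that repeat a pose let the fingers close. It gives the time, the measured TCP pose, the force, the opening and the grip force at its end, in the units of the state.
- env.get_state(): the state, without advancing time (a new reading comes with each control period).
- cams.snapshot(name): name is "side" or "top" or "wrist"; returns a dict with "image" (420x560x3 uint8, blue, green, red), "z_map" (420x560 float32, m along the optical axis (not along the pixel's ray), 0 where there is no reading), "K" (3x3 intrinsics, pixels), "origin" and "attitude" of the camera in the world. Camera axes: x right, y up, looking along -z (the intrinsics and any distortion apply to the point x, -y, -z); pixel columns grow to the right and rows downward; lengths in m; the calibration is good to about 2 mm. A picture is of the moment at which its call begins.
- job.finish_job(): hands the job in; it is judged then, once.
The state is a dict: "t": time; "qpos": joint angles; "joint_vel": joint speeds; "effort": joint torques, N m; "tcp_pos": TCP position; "eef_rot": TCP orientation; "force": force on the tool from outside, world axes, zero at the start; "wrist_torque": the same for the moment, N m; "grip_width": finger opening in m; "finger_force": force on a finger pad.
Only numpy, scipy, OpenCV 4.12 (cv2) and the standard library are available. Lean on these libraries where they do the work, as an engineer would, in place of code of your own. Each camera call takes 0.05 s, during which the arm holds its last target. There are 200 camera calls.

## Working session

There is one attempt and no reset: what is moved stays moved. The work goes in short steps, Python scripts to look and compute and a tool call to move; the robot and the scene stay as the last step left them, time stands still between calls to the robot, and variables do not carry over. Pictures are saved under pics/ and viewed, at most 10 in all, crops included, and the job is handed in when it is done.

Besides the shell and the picture viewer there is one more tool, called after "Request:" by a JSON object that holds its "fn" and its "kwargs", one argument or row to a line. play_rows: Moves the arm, as the interface text tells. Its arguments: {"type":"object","properties":{"moves":{"type":"array","items":{"type":"array","items":{"type":"array","items":{"type":"number"}}}},"grip_force":{"type":"number"}},"required":["moves"]}

```bash
mkdir -p pics; cat > h.py <<'E'
import numpy as np, cv2
from plant import env, cams, job
def snap(n):
    s=cams.snapshot(n); s['R']=np.array(s['attitude'],float); return s
def Rm(s):
    a=s['R']
    if a.shape==(3,3): return a
    from scipy.spatial.transform import Rotation as Ro
    return Ro.from_euler('xyz',a).as_matrix() if a.size==3 else Ro.from_quat(a).as_matrix()
def pt(s,u,v,z=None):
    K=s['K']; d=Rm(s)@np.array([(u-K[0,2])/K[0,0],-(v-K[1,2])/K[1,1],-1.])
    o=np.array(s['origin'],float)
    if z is not None: return o+d*(z-o[2])/d[2]
    return o+d*float(s['z_map'][int(v),int(u)])
E
python3 - <<'E'
from h import *
a=snap('top');b=snap('side')
for s,n in((a,'top'),(b,'side')):
    cv2.imwrite(f'pics/{n}1.png',s['image']); np.savez(f'{n}1.npz',**{k:np.array(v) for k,v in s.items()})
    print(n,s['origin'],s['attitude'],s['K'],{k for k in s})
print(env.get_state())
E
```

```text
top [ 0.50915341 -0.05077956  1.30669589] [ 0.05620449  0.00491182 -1.59634236] [[439.84604078   0.         276.87358555]
 [  0.         439.84604078 210.55645634]
 [  0.           0.           1.        ]] {'attitude', 'K', 'R', 'image', 'origin', 'z_map'}
side [-0.0095297   0.61342203  0.9824352 ] [ 7.89105459e-01  1.36074989e-04 -2.43409653e+00] [[384.74680983   0.         284.45979111]
 [  0.         384.74680983 210.80420728]
 [  0.           0.           1.        ]] {'attitude', 'K', 'R', 'image', 'origin', 'z_map'}
{'t': 0.1, 'qpos': array([ 1.46722194,  0.50174887, -0.42684337,  1.55133093,  0.2208453 ,
        1.13830153, -0.21032314]), 'joint_vel': array([-0.00100826, -0.00288964,  0.00038287, -0.00195126,  0.00035721,
        0.00185992,  0.00042522]), 'effort': array([-1.11021128e-02, -5.67883766e+01, -5.83835542e+00, -2.79921538e+01,
       -6.90403813e-02,  2.40420975e-02,  3.70521491e-05]), 'tcp_pos': array([ 0.23284191, -0.60619887,  0.22579457]), 'eef_rot': array([-3.13987060e+00, -3.75582627e-05,  3.66847149e-01]), 'force': array([ 0.40509088, -0.2622479 , -0.16960074]), 'wrist_torque': array([-0.01138816,  0.01758352,  0.00292383]), 'finger_force': 0.0, 'grip_width': 0.09191900340441903}
```

View pics/top1.png

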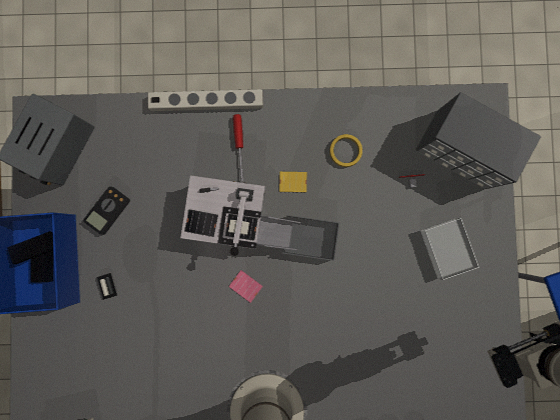

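View pics/side1.png

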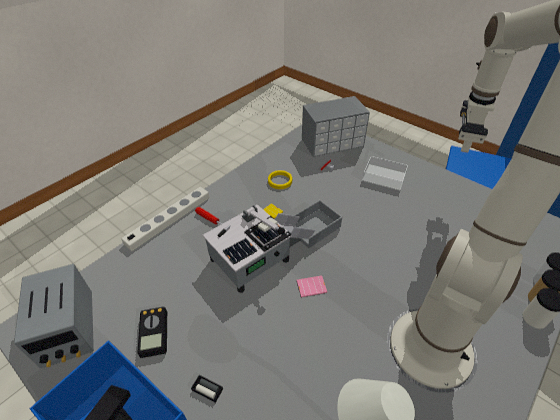

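The top view shows the station deck with corners near (190,177), (265,184) and (181,238). The ball is at (234,251), the tray near (312,240), and the next panel at (200,222). The side view shows the ball end at about (290,237). Next I'll measure the deck and ball.

```bash
python3 - <<'E'
from h import *
S={n:dict(np.load(f'{n}1.npz')) for n in('top','side')}
s=S['top']; im=s['image']
P=np.zeros((420,560,3))
for v in range(150,280):
    for u in range(160,350): P[v,u]=pt(s,u,v)
z=P[...,2]
deck=((z>.09)&(z<.145)).astype(np.uint8)
n,l,st,c=cv2.connectedComponentsWithStats(deck); k=1+st[1:,4].argmax(); 
ys,xs=np.where(l==k)
ww=P[l==k]; print('n',len(ww),'z hist',np.histogram(ww[:,2],bins=11,range=(.09,.145)))
br=(im.min(2)>110)&(l==k); print('deck z',np.median(z[br]))
r=cv2.minAreaRect((ww[:,:2]*1000).astype(np.float32)); print(r,cv2.boxPoints(r))
# ball: dark pixels high
b=(z>.15)&(im.max(2)<70); print(b.sum()); 
for n_,m in(('high',z>.145),('darkhigh',b)):
    n,l2,st,c=cv2.connectedComponentsWithStats(m.astype(np.uint8))
    for i in range(1,n):
        if st[i,4]>8: print(n_,st[i],c[i],P[l2==i].mean(0),P[l2==i].max(0))
for v in range(240,260,2): print(v,[round(float(z[v,u])*1000) for u in range(224,246,2)],[int(im[v,u].max()) for u in range(224,246,2)])
cv2.imwrite('pics/c1.png',np.hstack([cv2.resize(im[165:275,170:270],(400,440),interpolation=2),cv2.resize(S['side']['image'][195:295,200:300],(400,440),interpolation=2)]))
E
```

```text
n 4483 z hist (array([  66,   68,   43,   14,   63, 1374, 2203,  614,   31,    3,    4]), array([0.09 , 0.095, 0.1  , 0.105, 0.11 , 0.115, 0.12 , 0.125, 0.13 ,
       0.135, 0.14 , 0.145]))
deck z 0.11982752028288135
((571.6588134765625, 67.9019775390625), (274.6318054199219, 172.20785522460938), 80.40535736083984) [[463.872    -53.1416  ]
 [633.67096  -81.844604]
 [679.4456   188.94556 ]
 [509.64667  217.64856 ]]
121
high [228 190  25  66 614] [238.73941368 221.08469055] [0.54909311 0.0525589  0.16797036] [0.63138301 0.08127093 1.30669589]
darkhigh [236 190   3   7  13] [236.92307692 193.07692308] [0.62300637 0.05724674 0.1530468 ] [0.63122076 0.05985593 0.15719469]
darkhigh [249 192   3   7  14] [249.92857143 195.        ] [0.61690668 0.0230194  0.15438027] [0.62472897 0.02568995 0.15716192]
darkhigh [230 245   8  11  61] [233.45901639 250.75409836] [0.47307324 0.06555394 0.18995157] [0.48740798 0.07458665 0.19714419]
240 [128, 119, 127, 125, 126, 181, 183, 180, 126, 120, 120] [77, 38, 32, 27, 25, 161, 156, 124, 70, 123, 161]
242 [123, 122, 124, 122, 129, 182, 182, 123, 127, 126, 123] [40, 28, 30, 33, 27, 172, 164, 100, 29, 26, 27]
244 [121, 124, 121, 124, 124, 180, 179, 122, 122, 124, 123] [65, 64, 48, 28, 27, 73, 113, 30, 24, 28, 29]
246 [0, -1, 2, 0, 84, 183, 88, 117, 124, 125, 124] [63, 61, 60, 62, 32, 100, 106, 55, 58, 43, 28]
248 [0, 3, -1, 0, 191, 193, 182, 0, 4, -1, -1] [64, 61, 63, 55, 23, 27, 25, 55, 65, 65, 59]
250 [-1, 4, 0, 192, 195, 194, 190, -1, 2, 1, 2] [66, 62, 59, 34, 27, 29, 28, 46, 62, 58, 57]
252 [0, 4, 1, 191, 193, 194, 190, 1, -1, 2, 5] [56, 71, 59, 38, 27, 29, 28, 37, 63, 60, 57]
254 [2, 6, 4, -4, 188, 192, 185, -4, -5, -2, 2] [67, 63, 59, 56, 23, 20, 21, 58, 64, 60, 57]
256 [3, -2, 2, -1, 1, 0, 3, 2, 0, 2, -3] [58, 58, 97, 100, 55, 62, 58, 59, 54, 56, 56]
258 [2, -3, 2, -1, 0, 0, -1, 0, -3, -3, 2] [60, 58, 95, 96, 91, 93, 95, 95, 92, 98, 98]
```

View pics/c1.png

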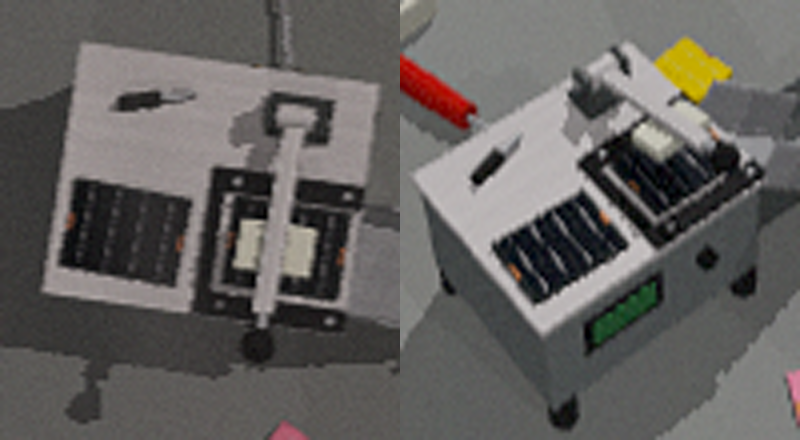

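The crop shows the deck corners at crop (83,43), (378,82) and (45,290), with the ball at (257,345). The arm is slightly raised. I'll triangulate the ball and set the station frame.

```bash
python3 - <<'E'
from h import *
S={n:dict(np.load(f'{n}1.npz')) for n in('top','side')}
t=S['top'];s=S['side']
zd=.120
A=pt(t,190.75,175.75,zd);B=pt(t,264.5,185.5,zd);C=pt(t,181.2,237.5,zd)
print('corners',A,B,C,np.linalg.norm(A-B),np.linalg.norm(A-C))
y1=np.arctan2(*( (A-C)[:2][::-1])); v=(A-B); y2=np.arctan2(-v[0],v[1]); yaw=(y1+y2)/2; print(y1,y2)
R=np.array([[np.cos(yaw),-np.sin(yaw)],[np.sin(yaw),np.cos(yaw)]])
o=np.mean([A[:2]-R@[.121,.165],B[:2]-R@[.121,-.04],C[:2]-R@[-.051,.165]],0)
for q,e in((A,(.121,.165)),(B,(.121,-.04)),(C,(-.051,.165))): print(q[:2]-R@e)
print('origin',o,'yaw',yaw)
# ball: two-ray
def ray(s,u,v):
    a=np.array(s['origin']);d=pt(s,u,v,0)-a;return a,d/np.linalg.norm(d)
a,d=ray(t,233.46,250.75); im=s['image'][222:242,270:296].max(2)
m=np.zeros((420,560),bool); m[222:242,274:290]=s['image'][222:242,274:290].max(2)<36
n,l,st,c=cv2.connectedComponentsWithStats(m.astype(np.uint8)); print(st[1:],c[1:])
b,e=ray(s,281.75,230.7)
k=np.linalg.lstsq(np.c_[d,-e],b-a,rcond=None)[0]; p,q=a+k[0]*d,b+k[1]*e; print('ball',p,q)
p=(p+q)/2
print('ball at .184',pt(t,233.46,250.75,.184))
print('ball in station',R.T@(p[:2]-o),'expected',.088-.155*np.cos(.25))
print('hinge',o+R@[.088,.01],'nest',o+R@[0,.01],'ledge',o+R@[0,-.04])
E
```

```text
corners [0.67677864 0.18484459 0.12      ] [ 0.64493745 -0.01485786  0.12      ] [0.50998131 0.21304122 0.12      ] 0.20222494695526214 0.1691638231636388
-0.16746401056177782 -0.1581122440601481
[0.53063678 0.0416365 ]
[0.53201997 0.0442238 ]
[0.53356548 0.04195707]
origin [0.53207408 0.04260579] yaw -0.16278812731096295
[[274 228  12   8  51]
 [284 232   6   7   9]
 [274 234   4   3   5]
 [278 237   3   2   4]
 [282 237   1   1   1]
 [276 239   1   1   1]
 [278 239   5   3   6]] [[280.37254902 231.52941176]
 [287.22222222 235.22222222]
 [275.2        235.2       ]
 [279.         237.5       ]
 [282.         237.        ]
 [276.         239.        ]
 [279.83333333 240.16666667]]
ball [0.47276035 0.06657806 0.18013258] [0.47011063 0.06446029 0.17999757]
ball at .184 [0.47288529 0.06617518 0.184     ]
ball in station [-0.06355047  0.01278276] expected -0.06218142536514995
hinge [0.62053135 0.03821141] nest [0.53369478 0.05247358] ledge [0.52559127 0.00313462]
```

Request:
{"fn": "play_rows", "kwargs": {
  "moves": [
    [[0.09, 0.276, -0.161, -0.08, 0.53], [0.09, 0.276, -0.161, -0.08, 0.53], [0.09, 0.276, -0.161, -0.08, 0.53], [0.09, 0.276, -0.161, -0.08, 0.53], [0.09, 0.276, -0.161, -0.08, 0.53], [0.09, 0.276, -0.161, -0.08, 0.53], [0.09, 0.276, -0.161, -0.08, 0.53], [0.09, 0.276, -0.161, -0.08, 0.53], [0.09, 0.276, -0.161, -0.08, 0.53], [0.09, 0.276, -0.161, -0.08, 0.53]]
  ],
  "grip_force": 10
}}

```text
t: 0.93
tcp_pos: [0.4353, -0.3548, 0.3074]
eef_rot: [3.141, -0.001, -0.157]
force: [0.1, -0.0, 0.4]
grip_width: 0.09
finger_force: 0.0
```

Request:
{"fn": "play_rows", "kwargs": {
  "moves": [
    [[0.09, -0.033, -0.42, 0.03, 0.006], [0.09, -0.033, -0.42, 0.03, 0.006], [0.09, -0.033, -0.42, 0.03, 0.006], [0.09, -0.033, -0.42, 0.03, 0.006], [0.09, -0.033, -0.42, 0.03, 0.006], [0.09, -0.033, -0.42, 0.03, 0.006], [0.09, -0.033, -0.42, 0.03, 0.006], [0.09, -0.033, -0.42, 0.03, 0.006], [0.09, -0.033, -0.42, 0.03, 0.006], [0.09, -0.033, -0.42, 0.03, 0.006]]
  ]
}}

```text
t: 1.77
tcp_pos: [0.4679, 0.0563, 0.2766]
eef_rot: [3.14, 0.0, -0.173]
force: [1.4, 0.2, 0.3]
grip_width: 0.0901
finger_force: 0.0
```

Request:
{"fn": "play_rows", "kwargs": {
  "moves": [
    [[0.09, 0, 0, 0, 0], [0.09, 0, 0, 0, 0], [0.09, 0, 0, 0, 0]]
  ]
}}

```text
t: 2.02
tcp_pos: [0.468, 0.0548, 0.2765]
eef_rot: [3.141, 0.001, -0.171]
force: [-0.9, 0.0, -0.0]
grip_width: 0.0898
finger_force: 0.0
```

```bash
python3 - <<'E'
from h import *
s=snap('wrist'); cv2.imwrite('pics/w1.png',s['image']); np.savez('w1.npz',**{k:np.array(v) for k,v in s.items()})
st=env.get_state(); print(st['tcp_pos'],st['eef_rot'],st['qpos'],s['origin'],s['attitude'])
E
```

```text
[0.46814112 0.05416328 0.27657711] [ 3.14056287e+00  1.02725653e-03 -1.72484584e-01] [ 0.54513555  0.15476377 -0.78335     1.91318476  0.12159475  1.12257145
 -2.02853814] [0.53545492 0.04461592 0.43497759] [-2.58147128e-01  3.38420373e-04 -1.74071935e+00]
```

View pics/w1.png

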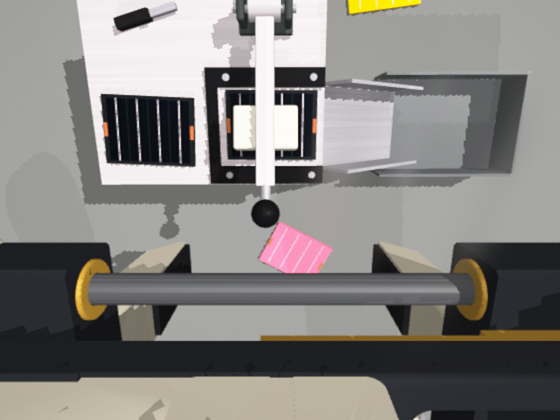

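The wrist view shows the ball at (265,213). The next panel is at (149,130), the failed panel at (271,125) under the white probe block, and the deck's near edge runs along row 184. The right edge of the deck (the ledge) is around column 324.

```bash
python3 - <<'E'
from h import *
s=dict(np.load('w1.npz')); im=s['image']; zm=s['z_map']
m=np.zeros((420,560),np.uint8); m[190:235,240:292]=(im[190:235,240:292].max(2)<45)
n,l,st,c=cv2.connectedComponentsWithStats(m);k=1+st[1:,4].argmax();print(st[k],c[k])
u,v=c[k]; print('ball top pt',pt(s,u,v))
t=dict(np.load('top1.npz'))
def ray(s,u,v):
    a=np.array(s['origin']);d=pt(s,u,v,0)-a;return a,d/np.linalg.norm(d)
a,d=ray(t,233.46,250.75);b,e=ray(s,u,v)
k=np.linalg.lstsq(np.c_[d,-e],b-a,rcond=None)[0];p,q=a+k[0]*d,b+k[1]*e;print('tri',p,q); print('at .182',pt(s,u,v,.182))
print('deck z',[pt(s,*x)[2] for x in((150,60),(130,178),(300,50),(180,50))])
zd=.119
for nm,x in dict(cornL=(102,184),cornR=(323.5,184),ledgeback=(327,20),np_=(149,130),pl1=(226,90),pl2=(317,90),pl3=(317,160),pl4=(226,160)).items(): print(nm,pt(s,*x,zd))
E
```

```text
[252 200  27  27 563] [264.84369449 213.1687389 ]
ball top pt [0.47251386 0.06753487 0.19379749]
tri [0.4732763  0.06491428 0.19610395] [0.47318122 0.06729186 0.1963547 ]
at .182 [0.46943505 0.06865597 0.182     ]
deck z [np.float64(0.11920124742703464), np.float64(0.12022391730572263), np.float64(0.11984019819093983), np.float64(0.11855532499857208)]
cornL [0.5066167  0.21981611 0.119     ]
cornR [0.47155514 0.01539169 0.119     ]
ledgeback [ 0.60828272 -0.0065782   0.119     ]
np_ [0.54689411 0.16331924 0.119     ]
pl1 [0.56850862 0.08790315 0.119     ]
pl2 [0.55505494 0.00950423 0.119     ]
pl3 [0.4947353  0.01819701 0.119     ]
pl4 [0.50888329 0.10067417 0.119     ]
```

Request:
{"fn": "play_rows", "kwargs": {
  "moves": [
    [[0.09, 0, -0.013, 0, 0], [0.09, 0, -0.013, 0.03, 0], [0.09, 0, -0.013, 0.06, 0], [0.09, 0, -0.013, 0.09, 0], [0.09, 0, -0.013, 0.112, 0], [0.09, 0, -0.013, 0.112, 0], [0.09, 0, -0.013, 0.112, 0]]
  ]
}}

```text
t: 2.65
tcp_pos: [0.4697, 0.0675, 0.1644]
eef_rot: [3.141, 0.003, -0.172]
force: [-0.1, 0.0, 0.9]
grip_width: 0.0901
finger_force: 0.0
```

Request:
{"fn": "play_rows", "kwargs": {
  "moves": [
    [[0.01, 0, 0, 0, 0], [0.01, 0, 0, 0, 0], [0.01, 0, 0, 0, 0], [0.01, 0, 0, 0, 0], [0.01, 0, 0, 0, 0], [0.01, 0, 0, 0, 0], [0.01, 0, 0, 0, 0], [0.01, 0, 0, 0, 0]]
  ],
  "grip_force": 12
}}

```text
t: 3.32
tcp_pos: [0.4704, 0.0695, 0.1652]
eef_rot: [3.142, -0.0, -0.169]
force: [0.1, 0.4, -0.8]
grip_width: 0.0411
finger_force: 0.0
```

Request:
{"fn": "play_rows", "kwargs": {
  "moves": [
    [[0.01, 0, 0, 0, 0], [0.01, 0, 0, 0, 0], [0.01, 0, 0, 0, 0], [0.01, 0, 0, 0, 0], [0.01, 0, 0, 0, 0], [0.01, 0, 0, 0, 0], [0.01, 0, 0, 0, 0]]
  ]
}}

```text
t: 3.9
tcp_pos: [0.4698, 0.0671, 0.1647]
eef_rot: [3.138, 0.001, -0.171]
force: [-0.1, -5.6, 0.4]
grip_width: 0.0209
finger_force: 12.0
```

Request:
{"fn": "play_rows", "kwargs": {
  "moves": [
    [[0.01, 0.0035, 0.002, -0.012, 0], [0.01, 0.008, 0.002, -0.0235, 0], [0.01, 0.013, 0.002, -0.0345, 0], [0.01, 0.0195, 0.002, -0.0455, 0], [0.01, 0.0265, 0.002, -0.0555, 0], [0.01, 0.0345, 0.002, -0.065, 0], [0.01, 0.043, 0.002, -0.074, 0], [0.01, 0.052, 0.002, -0.0825, 0], [0.01, 0.062, 0.002, -0.09, 0], [0.01, 0.0725, 0.002, -0.0965, 0]]
  ],
  "grip_force": 18
}}

```text
t: 4.73
tcp_pos: [0.5409, 0.0549, 0.2617]
eef_rot: [3.141, 0.002, -0.169]
force: [-1.7, -0.6, -0.0]
grip_width: 0.0207
finger_force: 18.0
```

Request:
{"fn": "play_rows", "kwargs": {
  "moves": [
    [[0.01, 0.011, 0, -0.006, 0], [0.01, 0.0225, 0, -0.0105, 0], [0.01, 0.034, 0, -0.0145, 0], [0.01, 0.046, 0, -0.0175, 0], [0.01, 0.0585, 0, -0.02, 0], [0.01, 0.0705, 0, -0.021, 0], [0.01, 0.083, 0, -0.021, 0], [0.01, 0.0955, 0, -0.02, 0], [0.01, 0.1075, 0, -0.018, 0], [0.01, 0.12, 0, -0.0155, 0]]
  ]
}}

```text
t: 5.57
tcp_pos: [0.6605, 0.0346, 0.2775]
eef_rot: [3.141, -0.0, -0.17]
force: [-0.8, -0.6, 1.3]
grip_width: 0.0206
finger_force: 18.0
```

Request:
{"fn": "play_rows", "kwargs": {
  "moves": [
    [[0.01, 0, 0, 0, 0], [0.01, 0, 0, 0, 0], [0.01, 0, 0, 0, 0]]
  ]
}}

```text
t: 5.82
tcp_pos: [0.6599, 0.0347, 0.2776]
eef_rot: [3.141, -0.001, -0.17]
force: [1.3, -2.0, 3.3]
grip_width: 0.0207
finger_force: 18.0
```

Request:
{"fn": "play_rows", "kwargs": {
  "moves": [
    [[0.06, 0, 0, 0, 0], [0.06, 0, 0, 0, 0], [0.06, 0, 0, 0, 0], [0.06, 0, 0, 0, 0], [0.06, 0, 0, 0, 0], [0.06, 0, 0, 0, 0], [0.06, 0, 0, 0, 0]]
  ]
}}

```text
t: 6.4
tcp_pos: [0.6597, 0.0352, 0.277]
eef_rot: [-3.142, 0.0, -0.169]
force: [-0.3, -0.6, 0.9]
grip_width: 0.0591
finger_force: 0.0
```

Request:
{"fn": "play_rows", "kwargs": {
  "moves": [
    [[0.06, 0, 0, -0.02, 0], [0.06, 0, 0, -0.045, 0], [0.06, 0, 0, -0.07, 0], [0.06, -0.03, 0, -0.07, 0], [0.0, -0.07, 0, -0.07, 0], [0.0, -0.11, 0, -0.07, 0], [0.0, -0.15, 0, -0.07, 0], [0.0, -0.19, 0, -0.07, 0], [0.0, -0.2, 0, -0.07, 0], [0.0, -0.2, 0, -0.07, 0]]
  ],
  "grip_force": 10
}}

```text
t: 7.23
tcp_pos: [0.4602, 0.0695, 0.3477]
eef_rot: [3.138, -0.001, -0.167]
force: [0.2, -0.3, -0.3]
grip_width: 0.0244
finger_force: 0.0
```

```bash
python3 - <<'E'
from h import *
s=snap('wrist'); cv2.imwrite('pics/w2.png',s['image']); np.savez('w2.npz',**{k:np.array(v) for k,v in s.items()})
s=snap('top'); np.savez('top2.npz',**{k:np.array(v) for k,v in s.items()})
st=env.get_state(); print(st['tcp_pos'],st['eef_rot'],st['qpos'],st['force'],st['grip_width'])
E
```

```text
[0.46342298 0.0683055  0.34786647] [ 3.14077895e+00 -2.52795236e-03 -1.69668055e-01] [ 0.56316914  0.07557025 -0.80255502  1.81739395  0.05870575  1.27012204
 -1.99571737] [-0.54900437 -0.82866212  0.03803188] 0.01618031042304618
```

View pics/w2.png

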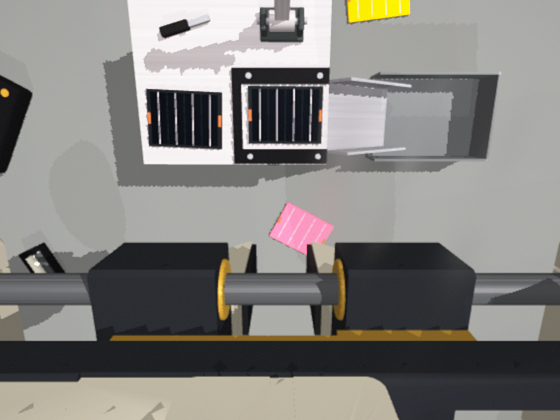

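The arm is up and the panel is free, spanning about cols 248–323 and rows 86–144. Now to get its centre and extents in the world.

```bash
python3 - <<'E'
from h import *
s=dict(np.load('w2.npz')); im=s['image']
hsv=cv2.cvtColor(im,cv2.COLOR_BGR2HSV)
print('deck z',np.median([pt(s,u,v)[2] for u in range(150,225,5) for v in (50,60,155)]),'panel z',np.median([pt(s,u,v)[2] for u in range(255,320,3) for v in range(95,140,4)]))
m=np.zeros((420,560),np.uint8); m[80:152,243:327]=1
m&=(im.max(2)<75).astype(np.uint8); m=cv2.morphologyEx(m,cv2.MORPH_OPEN,np.ones((3,3)))
n,l,st,c=cv2.connectedComponentsWithStats(m)
print([tuple(x) for x in st[1:] if x[4]>60])
o_=(hsv[...,0]<15)&(hsv[...,1]>120)&(hsv[...,2]>100);o_[:80]=0;o_[150:]=0
n,l,st,c=cv2.connectedComponentsWithStats(o_.astype(np.uint8))
for i in range(1,n):
    if st[i,4]>10: print('orange',st[i],c[i],pt(s,*c[i],.1235))
for nm,x in dict(TL=(248,86),TR=(322,86),BR=(323,144),BL=(250,144),cornR=(327,163),cornL=(144,163)).items(): print(nm,pt(s,*x,.1235 if nm[0] in'TB' else .1195))
t=dict(np.load('top2.npz')); 
E
```

```text
deck z 0.11992539599264684 panel z 0.12404482277274215
[(np.int32(243), np.int32(80), np.int32(84), np.int32(4), np.int32(336)), (np.int32(248), np.int32(86), np.int32(11), np.int32(57), np.int32(534)), (np.int32(261), np.int32(87), np.int32(15), np.int32(56), np.int32(840)), (np.int32(278), np.int32(87), np.int32(15), np.int32(56), np.int32(819)), (np.int32(294), np.int32(87), np.int32(16), np.int32(56), np.int32(818)), (np.int32(311), np.int32(87), np.int32(11), np.int32(56), np.int32(496))]
orange [248 109   4  13  42] [249.76190476 114.5       ] [0.53924793 0.09142414 0.1235    ]
orange [318 109   4  13  41] [319.73170732 115.51219512] [0.52571352 0.01719917 0.1235    ]
orange [148 112   3  12  36] [149.  117.5] [0.55419651 0.19924203 0.1235    ]
orange [218 115   4  13  44] [219.29545455 120.72727273] [0.53833253 0.12515666 0.1235    ]
TL [0.56803518 0.08779416 0.1235    ]
TR [0.55509686 0.0107023  0.1235    ]
BR [0.49515824 0.01780724 0.1235    ]
BL [0.50848344 0.09706071 0.1235    ]
cornR [0.47316879 0.01576547 0.1195    ]
cornL [0.50739647 0.219212   0.1195    ]
```

Request:
{"fn": "play_rows", "kwargs": {
  "moves": [
    [[0.0, 0.03, -0.005, 0, 0], [0.0, 0.07, -0.014, 0.02, 0], [0.0, 0.07, -0.014, 0.06, 0], [0.0, 0.07, -0.014, 0.1, 0], [0.0, 0.07, -0.014, 0.14, 0], [0.0, 0.07, -0.014, 0.17, 0], [0.0, 0.07, -0.014, 0.19, 0], [0.0, 0.07, -0.014, 0.2, 0], [0.0, 0.07, -0.014, 0.2, 0], [0.0, 0.07, -0.014, 0.2, 0]]
  ]
}}

```text
t: 8.17
tcp_pos: [0.535, 0.0711, 0.1471]
eef_rot: [-3.141, 0.0, -0.17]
force: [-0.1, -0.1, 0.4]
grip_width: 0.0006
finger_force: 0.0
```

Request:
{"fn": "play_rows", "kwargs": {
  "moves": [
    [[0.0, 0, 0, 0, 0], [0.0, 0, 0, 0, 0]]
  ]
}}

```text
t: 8.33
tcp_pos: [0.5357, 0.071, 0.1488]
eef_rot: [-3.141, -0.003, -0.17]
force: [0.1, 0.3, 0.2]
grip_width: 0.0005
finger_force: 0.0
```

Request:
{"fn": "play_rows", "kwargs": {
  "moves": [
    [[0.0, 0, 0, 0.006, 0], [0.0, 0, 0, 0.012, 0], [0.0, 0, 0, 0.018, 0], [0.0, 0, 0, 0.02, 0], [0.0, 0, 0, 0.02, 0], [0.0, 0, 0, 0.02, 0]]
  ]
}}

```text
t: 8.83
tcp_pos: [0.5338, 0.0708, 0.1269]
eef_rot: [3.142, 0.001, -0.169]
force: [0.4, -0.4, 0.1]
grip_width: 0.0004
finger_force: 0.0
```

Request:
{"fn": "play_rows", "kwargs": {
  "moves": [
    [[0.0, 0, 0, 0.0005, 0], [0.0, 0, 0, 0.001, 0], [0.0, 0, 0, 0.001, 0]]
  ]
}}

```text
t: 9.08
tcp_pos: [0.5341, 0.0708, 0.1262]
eef_rot: [-3.142, -0.0, -0.169]
force: [0.5, 0.3, -0.1]
grip_width: 0.0003
finger_force: 0.0
```

Request:
{"fn": "play_rows", "kwargs": {
  "moves": [
    [[0.0, 0, 0, 0.0005, 0], [0.0, 0, 0, 0.001, 0], [0.0, 0, 0, 0.001, 0]]
  ]
}}

```text
t: 9.33
tcp_pos: [0.534, 0.0708, 0.1251]
eef_rot: [3.142, -0.0, -0.169]
force: [-0.1, -0.1, 0.4]
grip_width: 0.001
finger_force: 0.0
```

Request:
{"fn": "play_rows", "kwargs": {
  "moves": [
    [[0.0, 0, 0, 0.0003, 0], [0.0, 0, 0, 0.0005, 0], [0.0, 0, 0, 0.0005, 0]]
  ]
}}

```text
t: 9.58
tcp_pos: [0.534, 0.0708, 0.1246]
eef_rot: [3.142, 0.0, -0.169]
force: [0.4, 0.2, 0.9]
grip_width: 0.0006
finger_force: 0.0
```

Request:
{"fn": "play_rows", "kwargs": {
  "moves": [
    [[0.0, 0, 0, 0.0003, 0], [0.0, 0, 0, 0.0005, 0], [0.0, 0, 0, 0.0005, 0]]
  ]
}}

```text
t: 9.83
tcp_pos: [0.534, 0.0708, 0.1241]
eef_rot: [3.142, 0.0, -0.169]
force: [0.6, -0.2, 0.7]
grip_width: 0.0003
finger_force: 0.0
```

Request:
{"fn": "play_rows", "kwargs": {
  "moves": [
    [[0.0, 0, 0, 0.0002, 0], [0.0, 0, 0, 0.0004, 0], [0.0, 0, 0, 0.0004, 0]]
  ]
}}

```text
t: 10.08
tcp_pos: [0.534, 0.0708, 0.1237]
eef_rot: [-3.142, 0.0, -0.169]
force: [1.1, -0.1, 0.3]
grip_width: 0.0005
finger_force: 0.0
```

Request:
{"fn": "play_rows", "kwargs": {
  "moves": [
    [[0.0, 0, 0, 0.0002, 0], [0.0, 0, 0, 0.0003, 0], [0.0, 0, 0, 0.0003, 0]]
  ]
}}

```text
t: 10.33
tcp_pos: [0.5342, 0.0708, 0.1237]
eef_rot: [-3.142, -0.0, -0.169]
force: [0.5, 0.5, 3.4]
grip_width: 0.0003
finger_force: 1.1
```

Request:
{"fn": "play_rows", "kwargs": {
  "moves": [
    [[0.0, 0, 0, 0.0001, 0], [0.0, 0, 0, 0.0003, 0], [0.0, 0, 0, 0.0003, 0]]
  ]
}}

```text
t: 10.58
tcp_pos: [0.5345, 0.0709, 0.1236]
eef_rot: [-3.141, -0.001, -0.169]
force: [0.4, -0.9, 4.8]
grip_width: 0.0004
finger_force: 2.5
```

Request:
{"fn": "play_rows", "kwargs": {
  "moves": [
    [[0.0, 0, 0, 0.0003, 0], [0.0, 0, 0, 0.0006, 0], [0.0, 0, 0, 0.0006, 0]]
  ]
}}

```text
t: 10.83
tcp_pos: [0.535, 0.071, 0.1236]
eef_rot: [-3.141, -0.002, -0.169]
force: [-0.8, -0.8, 8.9]
grip_width: 0.0005
finger_force: 4.3
```

Request:
{"fn": "play_rows", "kwargs": {
  "moves": [
    [[0.0, 0, 0.0015, 0, 0], [0.0, 0, 0.004, 0, 0], [0.0, 0, 0.007, 0, 0], [0.0, 0, 0.01, 0, 0]]
  ]
}}

```text
t: 11.17
tcp_pos: [0.5337, 0.0618, 0.1236]
eef_rot: [-3.14, -0.003, -0.169]
force: [-0.2, 1.3, 6.6]
grip_width: 0.0008
finger_force: 3.4
```

Request:
{"fn": "play_rows", "kwargs": {
  "moves": [
    [[0.0, 0, 0.003, 0.0002, 0], [0.0, 0, 0.006, 0.0003, 0], [0.0, 0, 0.009, 0.0003, 0], [0.0, 0, 0.012, 0.0003, 0], [0.0, 0, 0.015, 0.0003, 0]]
  ]
}}

```text
t: 11.58
tcp_pos: [0.5315, 0.0471, 0.1236]
eef_rot: [-3.14, -0.003, -0.169]
force: [0.4, 1.1, 7.6]
grip_width: 0.0006
finger_force: 4.1
```

```bash
python3 - <<'E'
from h import *
s=snap('top'); im=s['image']; np.savez('top3.npz',**{k:np.array(v) for k,v in s.items()})
b=snap('side')['image']
cv2.imwrite('pics/c3.png',np.hstack([cv2.resize(im[165:275,170:270],(400,440),interpolation=2),cv2.resize(b[180:290,200:300],(400,440),interpolation=2)]))
E
```

```text
(no output)
```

View pics/c3.png

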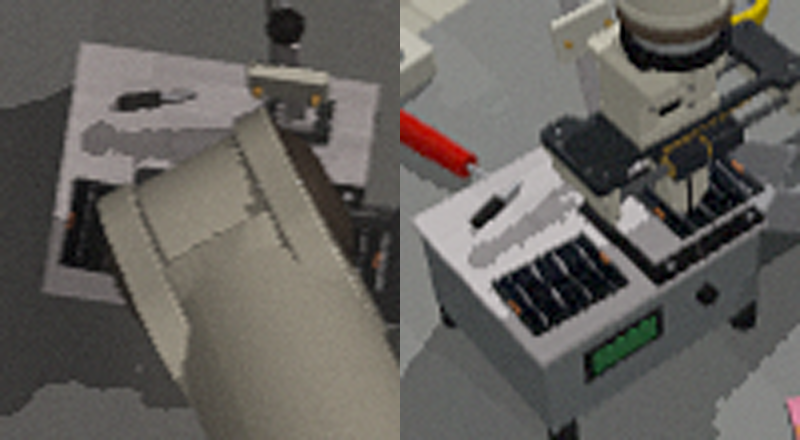

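The panel is following the finger: its front overhangs the ledge and the arm stays up. I'll carry on sliding.

Request:
{"fn": "play_rows", "kwargs": {
  "moves": [
    [[0.0, 0, 0.003, 0.0001, 0], [0.0, 0, 0.006, 0.0001, 0], [0.0, 0, 0.009, 0.0001, 0], [0.0, 0, 0.012, 0.0001, 0], [0.0, 0, 0.015, 0.0001, 0]]
  ]
}}

```text
t: 12.1
tcp_pos: [0.5291, 0.0323, 0.1236]
eef_rot: [-3.14, -0.004, -0.169]
force: [0.9, 1.7, 8.5]
grip_width: 0.0003
finger_force: 4.4
```

Request:
{"fn": "play_rows", "kwargs": {
  "moves": [
    [[0.0, 0, 0.003, 0, 0], [0.0, 0, 0.006, 0, 0], [0.0, 0, 0.009, 0, 0], [0.0, 0, 0.012, 0, 0], [0.0, 0, 0.015, 0, 0], [0.0, 0, 0.018, 0, 0]]
  ]
}}

```text
t: 12.6
tcp_pos: [0.5261, 0.0145, 0.1236]
eef_rot: [-3.14, -0.004, -0.168]
force: [-0.2, 0.5, 8.7]
grip_width: 0.0003
finger_force: 4.4
```

Request:
{"fn": "play_rows", "kwargs": {
  "moves": [
    [[0.0, 0, 0.002, 0, 0], [0.0, 0, 0.004, 0, 0], [0.0, 0, 0.004, -0.005, 0], [0.0, 0, 0.004, -0.025, 0], [0.0, 0, 0.004, -0.055, 0], [0.0, 0, 0.004, -0.09, 0], [0.0, -0.02, 0.004, -0.12, 0], [0.0, -0.055, 0.004, -0.15, 0], [0.0, -0.09, 0.004, -0.18, 0], [0.0, -0.12, 0.004, -0.2, 0]]
  ]
}}

```text
t: 13.43
tcp_pos: [0.4069, 0.0302, 0.3211]
eef_rot: [-3.14, 0.001, -0.169]
force: [0.2, -0.7, 1.3]
grip_width: 0.0001
finger_force: 0.0
```

```bash
python3 - <<'E'
from h import *
s=snap('wrist'); cv2.imwrite('pics/w4.png',s['image'])
st=env.get_state(); print(st['tcp_pos'],st['force'])
E
```

```text
[0.40313999 0.03224936 0.32658751] [-2.63374167  3.7134375   2.20414291]
```

View pics/w4.png

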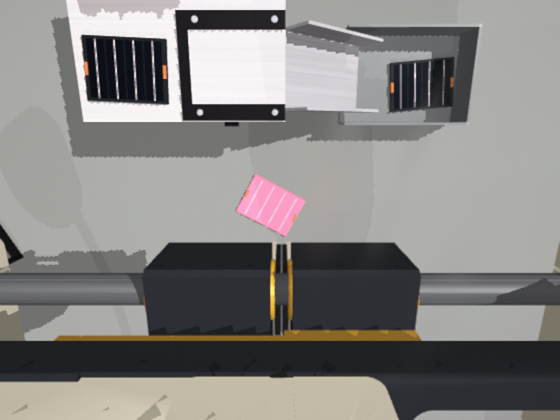

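The nest is empty and the panel is in the tray at (421,85). I'll let things settle and take a final top view.

Request:
{"fn": "play_rows", "kwargs": {
  "moves": [
    [[0.0, -0.02, 0, -0.02, 0], [0.0, -0.02, 0, -0.02, 0], [0.0, -0.02, 0, -0.02, 0], [0.0, -0.02, 0, -0.02, 0], [0.0, -0.02, 0, -0.02, 0], [0.0, -0.02, 0, -0.02, 0], [0.0, -0.02, 0, -0.02, 0], [0.0, -0.02, 0, -0.02, 0]]
  ]
}}

```text
t: 14.15
tcp_pos: [0.3882, 0.0329, 0.3396]
eef_rot: [-3.14, 0.002, -0.169]
force: [0.2, -0.1, 0.8]
grip_width: 0.0006
finger_force: 0.0
```

```bash
python3 - <<'E'
from h import *
s=snap('top'); b=snap('side')['image']
cv2.imwrite('pics/c5.png',np.hstack([cv2.resize(s['image'][160:270,170:350],(500,306),interpolation=2),cv2.resize(b[180:290,200:350],(300,306),interpolation=2)]))
E
```

```text
(no output)
```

View pics/c5.png

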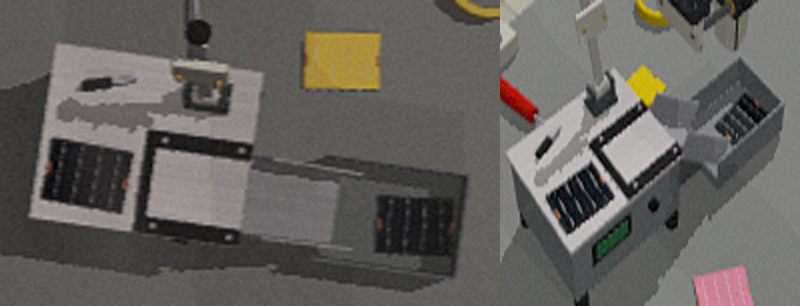

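The panel lies in the tray at (415,225), the probe arm is up and back with its ball at (198,32), and the next panel and clip haven't moved.

```bash
python3 -c "
from plant import job
print(job.finish_job())"
```

```text
the job is handed in; nothing more can be done
None
```

The job is handed in: the failed panel lies in the reject tray, pressed with no more than about 9 N in the readings; the probe arm is up and swung back, and the next panel and clip are where they were.

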